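# Clamp the painting panel to the drawing board

## Robot

A 6-joint arm with a two-finger parallel gripper is mounted at the origin on the work surface. World frame = base frame: x ahead of the robot, y to its left, z up, the work surface at z = 0. Lengths are in mm, angles in rad, forces in N, time in s.
With the tool pointing down it reaches from about 350 to 975 mm from the base axis. Payload 7.1 kg.
Tool frame: the origin (TCP) lies at the very end of the fingers, on their centre line; the grasp point (between the pads) lies 19 mm behind it (ctrl.tcp_to_grasp is the distance from the TCP to the grasp point, in mm); z points along the fingers, x is the direction in which the jaws open and shut, and the axes are right-handed (so a half turn about z gives the same grasp; the last joint's range is limited). The gripper opens to 88 mm and grips with 3 to 60 N. Pads are 20 mm wide; open, the fingers measure 115 mm over their backs; the gripper's body (75 mm by 178 mm) begins 61 mm behind the grasp point.
Start: joints at [-1.15, 0.423, 1.63, -0, 1.089, -0.019], TCP at [266.114, -565.498, 222.675] pointing down, gripper open.
Joint ranges: [-3, 3], [-0.9, 2.11], [0.09, 2.58], [-1.31, 4.45], [0.11, 2.69], [-2.54, 2.54]. Speed limits (rad/s): [2.39, 2.39, 3.01, 3.14, 3.14, 3.14].

## Interface

Orientations are given as a rotation vector (axis times angle).
In Python, from workcell import get_obs, viewer, ctrl, masks_of gives the robot as it stands. The module is installed in compiled form; this text tells all that it offers.
- The arm moves only by the shell command python3 -m inch 'ROWS'. ROWS is JSON, a list of rows, each an object of numbers: "tx", "ty", "tz": the shift along the tool's x, y, z in cm; "ax", "ay", "az": the turn, a rotation vector about the tool's x, y, z in degrees; "jaw": the opening, from 0 (shut) to 1 (fully open). In form: [{"tx": .., "ty": .., "tz": .., "ax": .., "ay": .., "az": .., "jaw": ..}, ...]. A call has 1 to 12 rows; each row shifts and turns the commanded pose from where the row before left it, along the tool's axes as they then stand; what a row does not reach is not made up. A row lasts 1/8 s, in which the tool goes at most 62.5 mm and 10.7 degrees, less where a joint would pass 70% of its speed; a pose out of reach is approached as far as the arm can. A call is refused whole if a number of a shift passes 6.25 or a number of a turn 10.7, either way. A call with a gripper value outside its range is refused whole. The fingers move at their own pace and stop on an object; the grip force is fixed at half the most. Time passes only in rows, so rows that do not move let the fingers close. It gives the time, the measured TCP pose, the force and the opening at its end, in the units of the state.
- get_obs(): the state, without advancing time (a new reading comes with each control period).
- viewer.get_image(name): name is "scene" or "side" or "wrist"; returns (picture, depth): 384x512x3 uint8, red, green, blue; 384x512 float32, mm along the optical axis (not along the pixel's ray), 0 where there is no reading.
- viewer.get_calibration(name): a dict with "fx", "fy", "cx", "cy" (pixels), "rvec" (rotation vector, rad) and "tvec" (3), from world to camera coordinates, as OpenCV has them. Camera axes: x right, y down, z forward; pixel columns grow to the right and rows downward; lengths in mm; the calibration is good to about 2 mm. A picture is of the moment at which its call begins: read the wrist's pose just before it. get_calibration takes no time and is no camera call; for the wrist camera it gives the pose at the moment of the call.
- ctrl.close_job(): hands the job in, once; it reports no verdict.
Trained networks look in the newest picture that a camera, given by its name, has taken for a name from the list of things; names that differ only in an ending like _2 or _b are one class to them, and where a whole thing is asked for, a point or a joint stands for the part that bears it (a point fixed in the world has none). Each returns a list of dicts, best first, with "score" (0 to 1); they miss things now and then, are a little off and sometimes report something else, mostly with a low value. They report only what shows in the picture. A call takes as long as a camera call.
- masks_of(camera, thing): "pixels" (384x512 bool, what is visible of it) and "location" ([column, row] in pixels, amid what is visible of it).
The state is a dict: "t": time; "qpos": joint angles; "qvel": joint speeds; "joint_torque": joint torques, N m; "ee_pos": TCP position; "orientation": TCP orientation; "ft_force": force on the tool from outside, world axes, zero at the start; "moment": the same for the moment, N m; "width": finger opening in mm.
Only numpy, scipy, OpenCV 4.12 (cv2) and the standard library are available. Lean on these libraries where they do the work, as an engineer would, in place of code of your own. Each camera call takes 0.05 s, during which the arm holds its last target. There are 200 camera calls.

## Task

Clamp the painting panel down on the drawing board: push the steel clamp strap round with the outside of a finger until it lies over the panel against its stop pin, then push the cam lever fully down so that the rubber foot presses on the panel. Only push: do not pick up or shift the panel, the paperweight, the ink bottle or the water cup, and leave the lever up until the strap is over.

Things in the scene. Friction and masses are not known exactly. Their poses are not given: they have to be found in the camera images.
- board: fixed brown drawing board 320 x 510 x 18 mm. Origin on the table, on the strap's vertical pivot axis. In its frame it spans x -150..170, y -210..300 mm, top at z 18. +y runs from the pivot to the panel; the lever points to -y. The clamp stands on a 56 mm square plate at the origin. Stop pin: 10 mm thick, top at z 45, at x -17, y 45 mm, beyond the closed strap
- strap (a joint): flat steel strap, 24 mm wide, 6 thick, 143 long from the pivot, top 47 to 49 mm above the table with the lever up; swings level, light friction (about 0.4 N at the push post), stays where left. 0 = closed: along the board's +y, over the panel, at its stop; grows clockwise seen from above, 1.571 = along the board's +x; starts between 1.2 and 1.8, beside the panel
- push_post (a point): centre of the upright steel push post on the strap's free end: 16 mm diameter, 38 mm tall, from about 48 to 86 mm above the table with the lever up (this point at about 67 mm), 130 mm from the pivot axis. Pushing it sideways swings the strap
- lever (a joint): cam lever: steel bar 12 mm thick with a 22 mm black ball at its end, hinged above the strap's pivot, leaning to the board's -y. 0 = raised 60 degrees above level, 1.047 = fully down: level, at its stop; starts at 0.1 to 0.35, stays where left. Takes 4 to 6 N at 50 mm from the hinge. Going down it lowers the strap by 6 mm per rad, and the foot meets the panel at about 0.58
- lever_pivot (a point): the lever's hinge axis (along the board's x), 66 mm above the table on the strap's pivot axis; fixed. Two fork cheeks around it, 27 mm apart over all, reach up to 79 mm above the table and 11 mm out along y
- lever_knob (a point): centre of the ball at the lever's end, 100 mm from lever_pivot; with the lever fully down it is at the board's y -100 mm, 66 mm above the table
- foot: black rubber foot, 22 mm diameter, 6 mm thick, sprung (4 N per mm) under the strap below the push post; origin at its underside, 1.4 to 3 mm above the panel before the lever is pushed
- panel: loose painting panel, 240 (board x) x 200 (board y) x 8 mm, white paper with an ink landscape; origin at the centre of its underside; lies on the board between low light-wood fence strips, with the top 26 mm above the table
- paperweight: loose dark wooden bar, 180 x 28 x 18 mm, lying on the panel's far end from the clamp; origin at the centre of its underside; leave alone
- ink_bottle: loose ink bottle, 44 mm diameter, 80 mm tall, standing on the board near the clamp; origin at the centre of its underside; leave alone
- water_cup: loose white open cup, 56 mm diameter, 50 mm tall, standing on the board near the clamp (its place and the bottle's are exchanged at times); origin at the centre of its underside; leave alone

How it is judged:
By the outcome, as a careful person would: the job done as asked, in the order asked, and still so for the second after the job is handed in, with the robot touching nothing.
It also fails if it takes over 48 s, if anything falls off the work surface, if the arm or the gripper's body presses on something with over 40 N, if the wrist force passes 120 N, or if a joint passes its speed limit or range.

## Working session

There is one attempt and no reset: what is moved stays moved. The work goes in short steps, Python scripts to look and compute and a shell command to move; the robot and the scene stay as the last step left them, time stands still between calls to the robot, and variables do not carry over. Pictures are saved under pics/ and viewed, about 8 in all and at most 12, crops included, and the job is handed in when it is done.

```bash
mkdir -p pics; cat > h.py <<'E'
import numpy as np, cv2
from scipy.spatial.transform import Rotation as R
from workcell import get_obs, viewer, ctrl, masks_of
def grab(cam):
    cal=viewer.get_calibration(cam); im,d=viewer.get_image(cam); return im,d,cal
def world(px,z,cal):  # pixels (n,2), depth z (n)
    px=np.atleast_2d(px).astype(float); z=np.atleast_1d(z)
    p=np.c_[(px[:,0]-cal['cx'])/cal['fx']*z,(px[:,1]-cal['cy'])/cal['fy']*z,z]
    Rm=R.from_rotvec(np.ravel(cal['rvec'])).as_matrix()
    return (p-np.ravel(cal['tvec']))@Rm
def cloud(mask,d,cal):
    r,c=np.nonzero(mask&(d>0)); return world(np.c_[c,r],d[r,c],cal)
def save(im,n): cv2.imwrite('pics/'+n,im[...,::-1])
E
python3 - <<'E'
from h import *
o=get_obs();print(o['t'],o['ee_pos'],o['orientation'],o['width'])
ims=[]
for cam in ['scene','side']:
    im,d,cal=grab(cam); ims.append(im)
    C=-R.from_rotvec(np.ravel(cal['rvec'])).as_matrix().T@np.ravel(cal['tvec']);print(cam,C.round())
    for th in ['board','panel','strap','push_post','lever','lever_knob','ink_bottle','water_cup','paperweight']:
        for m in masks_of(cam,th)[:2]:
            P=cloud(m['pixels'],d,cal)
            if len(P): print(th,round(m['score'],2),np.round(m['location']),len(P),np.median(P,0).round(),P.min(0).round(),P.max(0).round())
save(np.vstack(ims)[:, :],'a.png')
cv2.imwrite('pics/a1.png',cv2.resize(np.hstack(ims)[...,::-1],(800,300)))
save(ims[0],'s.png');save(ims[1],'d.png')
E
```

```text
0.0 [ 265.89496437 -564.99923742  221.8744304 ] [-2.65177997e+00  1.68289343e+00  2.04556248e-03] 87.47250424097281
scene [1089. -493.  748.]
board 0.83 [194. 272.] 20075 [ 583. -191.   19.] [ 314. -394.   -3.] [789. 198. 157.]
panel 0.73 [270. 231.] 5530 [587.   5.  27.] [ 433. -106.   18.] [721. 160.  32.]
strap 0.85 [212. 268.] 630 [ 607. -178.   50.] [ 521. -208.   31.] [ 662. -136.   89.]
strap 0.39 [193. 272.] 19749 [ 582. -191.   19.] [ 322. -394.   -3.] [789. 202. 157.]
push_post 0.81 [213. 267.] 749 [ 603. -175.   49.] [ 511. -208.   16.] [ 663. -122.   89.]
lever_knob 0.75 [180. 218.] 312 [ 518. -179.  120.] [ 412. -210.   18.] [ 536. -121.  157.]
ink_bottle 0.82 [170. 204.] 445 [ 424. -157.   70.] [ 300. -210.   -1.] [516. -86. 155.]
water_cup 0.66 [123. 249.] 774 [ 458. -294.   52.] [ 380. -321.   17.] [ 485. -256.   72.]
paperweight 0.76 [304. 214.] 792 [610.  87.  44.] [513.  54.  25.] [688. 128.  49.]
side [ 346. -505.  529.]
board 0.6 [320. 308.] 27938 [ 531. -207.   17.] [ 326. -363.   -3.] [803. 190. 154.]
panel 0.86 [284. 221.] 6578 [570.  -1.  25.] [ 433. -106.   
[... 310 characters left out ...]
] 246 [ 508. -201.  147.] [ 497. -211.   56.] [ 531. -130.  154.]
lever_knob 0.72 [302. 256.] 295 [ 510. -200.  146.] [ 497. -211.   15.] [579. -78. 154.]
ink_bottle 0.56 [232. 288.] 1001 [ 413. -163.   67.] [ 393. -173.   16.] [ 438. -136.   99.]
ink_bottle 0.41 [293. 362.] 1629 [ 461. -285.   50.] [ 429. -321.   15.] [ 495. -244.   69.]
water_cup 0.83 [291. 362.] 1543 [ 461. -285.   49.] [ 429. -321.   19.] [ 484. -268.   69.]
water_cup 0.74 [300. 255.] 240 [ 508. -202.  146.] [ 497. -211.   57.] [ 534. -131.  154.]
paperweight 0.71 [284. 185.] 1054 [599.  88.  41.] [512.  52.  24.] [700. 132.  45.]
paperweight 0.31 [371. 282.] 46 [ 643. -201.   32.] [ 637. -205.   27.] [ 651. -195.   35.]
```

View pics/s.png

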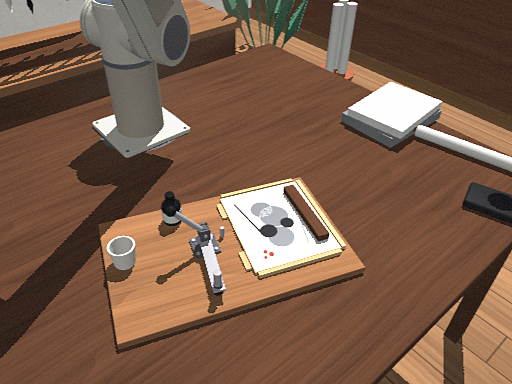

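View pics/d.png

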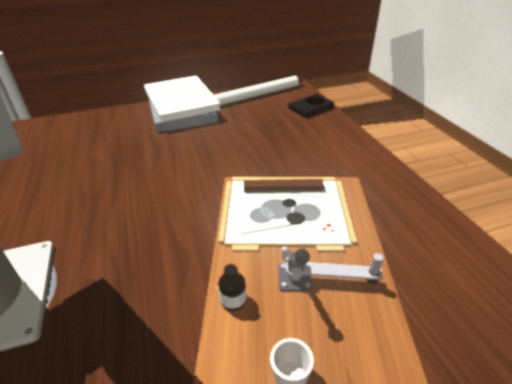

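```bash
python3 - <<'E'
from h import *
for cam in ['scene','side']:
    im,d,cal=grab(cam)
    def top(th):
        m=masks_of(cam,th); return cloud(m[0]['pixels'],d,cal)
    A=cloud(np.ones_like(d,bool),d,cal)
    P=top('panel');P=P[abs(P[:,2]-26)<4];print(cam,'panel',cv2.minAreaRect(P[:,:2].astype(np.float32)))
    box=(A[:,0]>480)&(A[:,0]<760)&(A[:,1]>-290)&(A[:,1]<-100)
    B=A[box]
    S=B[(B[:,2]>45)&(B[:,2]<51)&(B[:,0]>560)]
    S=S[:,:2]; S=S.astype(np.float32);v=cv2.fitLine(S,cv2.DIST_HUBER,0,.01,.01).ravel();print('strap',len(S),v,S.min(0),S.max(0))
    Q=B[(B[:,2]>60)&(B[:,0]>600)];print('post',len(Q),Q.mean(0),Q.min(0),Q.max(0))
    T=Q[Q[:,2]>Q[:,2].max()-3];print('posttop',T.mean(0),len(T))
    K=B[(B[:,2]>125)];print('knob',K.mean(0),K.min(0),K.max(0))
    F=B[(B[:,2]>70)&(B[:,2]<82)&(B[:,0]<600)];print('fork',F.mean(0),F.min(0),F.max(0))
    E=A[(abs(A[:,2]-18)<3)&(A[:,0]>350)&(A[:,0]<780)&(A[:,1]>-450)&(A[:,1]<250)]
    print('board',cv2.minAreaRect(E[:,:2].astype(np.float32)))
E
```

```text
scene panel ((577.5167846679688, 26.887802124023438), (200.95704650878906, 243.2216339111328), 70.8496322631836)
strap 381 [ 8.8102895e-01 -4.7306237e-01  6.0411456e+02 -1.7653500e+02] [ 560.086   -207.59232] [ 663.3709  -142.23434]
post 112 [ 650.34213583 -195.06169811   78.50641545] [ 640.68502285 -200.707312     60.28371607] [ 656.48532275 -186.004363     89.17651616]
posttop [ 647.78922116 -192.84991842   87.38248191] 36
knob [ 513.32920375 -196.79356977  144.47162799] [ 500.55124585 -209.86085744  125.16439696] [ 520.62184548 -177.95898343  157.88285216]
fork [ 531.38990712 -145.09501496   77.21870485] [ 480.75162456 -288.9512759    70.4160632 ] [ 545.72120978 -127.10871598   81.76903066]
board ((553.6657104492188, -100.69839477539062), (511.3404235839844, 323.1842956542969), 70.22862243652344)
side panel ((577.774658203125, 25.099258422851562), (198.4051513671875, 239.55557250976562), 70.63543701171875)
strap 679 [ 8.7565315e-01 -4.8294058e-01  6.0680804e+02 -1.7707120e+02] [ 560.0985  -208.80484] [ 664.1243  -141.19368]
post 160 [ 645.16656248 -196.32823344   76.37826582] [ 639.34284527 -201.93534921   60.46142465] [ 654.90447038 -185.94848493   86.06533105]
posttop [ 647.12621349 -194.03386121   84.63302255] 53
knob [ 505.88090098 -203.42348465  148.3598041 ] [ 497.25263465 -210.80610697  137.31875101] [ 518.12900007 -191.92428137  154.66520368]
fork [ 520.10472474 -140.06316014   76.02010896] [ 512.69150577 -155.18615745   70.13126609] [ 530.04438633 -125.96183328   80.26393859]
board ((558.548828125, -88.07928466796875), (480.83837890625, 319.44976806640625), 70.25956726074219)
```

```bash
python3 -m inch '[{"tx":-1.5,"ty":-4.7,"jaw":0},{"tx":-1.5,"ty":-4.7,"jaw":0},{"tx":-1.5,"ty":-4.7,"jaw":0},{"tx":-1.5,"ty":-4.7,"jaw":0},{"tx":-1.5,"ty":-4.7,"jaw":0},{"tx":-1.5,"ty":-4.7,"jaw":0},{"tx":-1.5,"ty":-4.7,"jaw":0},{"tx":-1.5,"ty":-4.7,"jaw":0},{"tx":-1.5,"ty":-4.7,"jaw":0},{"tx":-1.5,"ty":-4.7,"jaw":0}]'
python3 -m inch '[{"az":10,"jaw":0},{"az":10,"jaw":0},{"az":10,"jaw":0},{"az":10,"jaw":0},{"az":10,"jaw":0},{"jaw":0}]'
cat >> h.py <<'E'
def rel(target):
    o=get_obs(); Rm=R.from_rotvec(o['orientation']).as_matrix()
    print('t',round(o['t'],2),'pos',np.round(o['ee_pos'],1),'alpha',np.degrees(np.arctan2(Rm[1,0],Rm[0,0])).round(1),'zaxis',Rm[:,2].round(3),'w',round(o['width'],1),'f',np.round(o['ft_force'],1))
    print('cm in tool:',(Rm.T@(np.array(target)-o['ee_pos'])/10).round(2))
E
python3 - <<'E'
from h import *
rel([630.5,-230,60])
im,d,cal=grab('wrist');save(im,'w.png')
A=cloud(np.ones_like(d,bool),d,cal)
B=A[(A[:,0]>480)&(A[:,0]<760)&(A[:,1]>-290)&(A[:,1]<-100)&(A[:,2]<160)]
Q=B[(B[:,2]>78)&(B[:,2]<95)&(B[:,0]>600)];print(len(Q),Q.mean(0) if len(Q) else '')
E
```

```text
t 1.2 pos [ 266.1 -565.5  222.7] alpha -64.8 zaxis [-0. -0. -1.] w 87.9 f [ 0.2 -0.4 -0.3]
cm in tool: [-14.84 -47.26  16.27]
0 $[0]: bad value
$[0]: bad value
```

View pics/w.png

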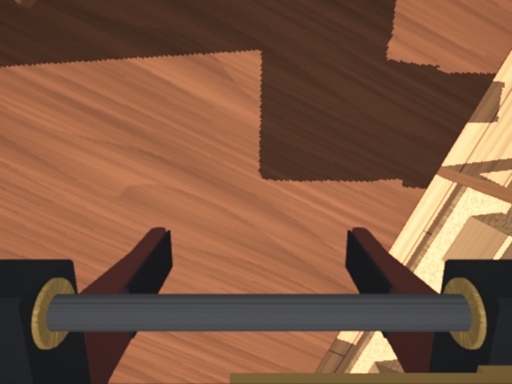

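The wrist view shows only table and fingers, because both calls were refused. I'll give every field in each row.

```bash
python3 -m inch '[{"tx":-1.5,"ty":-4.7,"tz":0,"ax":0,"ay":0,"az":0,"jaw":0},{"tx":-1.5,"ty":-4.7,"tz":0,"ax":0,"ay":0,"az":0,"jaw":0},{"tx":-1.5,"ty":-4.7,"tz":0,"ax":0,"ay":0,"az":0,"jaw":0},{"tx":-1.5,"ty":-4.7,"tz":0,"ax":0,"ay":0,"az":0,"jaw":0},{"tx":-1.5,"ty":-4.7,"tz":0,"ax":0,"ay":0,"az":0,"jaw":0},{"tx":-1.5,"ty":-4.7,"tz":0,"ax":0,"ay":0,"az":0,"jaw":0},{"tx":-1.5,"ty":-4.7,"tz":0,"ax":0,"ay":0,"az":0,"jaw":0},{"tx":-1.5,"ty":-4.7,"tz":0,"ax":0,"ay":0,"az":0,"jaw":0},{"tx":-1.5,"ty":-4.7,"tz":0,"ax":0,"ay":0,"az":0,"jaw":0},{"tx":-1.5,"ty":-4.7,"tz":0,"ax":0,"ay":0,"az":0,"jaw":0}]' && 
python3 -m inch '[{"tx":0,"ty":0,"tz":0,"ax":0,"ay":0,"az":10,"jaw":0},{"tx":0,"ty":0,"tz":0,"ax":0,"ay":0,"az":10,"jaw":0},{"tx":0,"ty":0,"tz":0,"ax":0,"ay":0,"az":10,"jaw":0},{"tx":0,"ty":0,"tz":0,"ax":0,"ay":0,"az":10,"jaw":0},{"tx":0,"ty":0,"tz":0,"ax":0,"ay":0,"az":10,"jaw":0},{"tx":0,"ty":0,"tz":0,"ax":0,"ay":0,"az":0,"jaw":0}]'
python3 - <<'E'
from h import *
rel([630.5,-230,60])
im,d,cal=grab('wrist');save(im,'w2.png')
A=cloud(np.ones_like(d,bool),d,cal)
B=A[(A[:,0]>480)&(A[:,0]<760)&(A[:,1]>-290)&(A[:,1]<-100)&(A[:,2]<160)]
Q=B[(B[:,2]>80)&(B[:,2]<95)&(B[:,0]>600)];print(len(Q),Q.mean(0) if len(Q) else '')
E
```

```text
t: 2.5
ee_pos: [628.6, -228.4, 222.7]
orientation: [2.653, -1.683, 0.0]
ft_force: [0.4, -0.9, -0.8]
width: 0.7
t: 3.25
ee_pos: [627.5, -229.6, 222.6]
orientation: [1.695, -2.645, -0.0]
ft_force: [-0.8, 0.2, 1.2]
width: 0.3
t 3.25 pos [ 627.5 -229.6  222.6] alpha -114.7 zaxis [-0.  0. -1.] w 0.3 f [-0.8  0.2  1.2]
cm in tool: [-0.09 -0.29 16.26]
256 [ 647.70954473 -192.68257144   85.4864035 ]
```

View pics/w2.png

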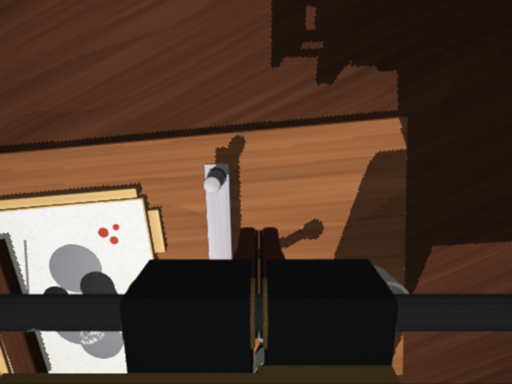

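The post is at pixel (214,182), ahead of and clear of the closed fingers, and its position is confirmed. Next I descend beside it.

```bash
python3 -m inch '[{"tx":0,"ty":-0.3,"tz":4,"ax":0,"ay":0,"az":0,"jaw":0},{"tx":0,"ty":0,"tz":4,"ax":0,"ay":0,"az":0,"jaw":0},{"tx":0,"ty":0,"tz":4,"ax":0,"ay":0,"az":0,"jaw":0},{"tx":0,"ty":0,"tz":3,"ax":0,"ay":0,"az":0,"jaw":0},{"tx":0,"ty":0,"tz":1.2,"ax":0,"ay":0,"az":0,"jaw":0},{"tx":-0.8,"ty":0,"tz":0,"ax":0,"ay":0,"az":0,"jaw":0},{"tx":-0.8,"ty":0,"tz":0,"ax":0,"ay":0,"az":0,"jaw":0}]' &&
python3 -m inch '[{"tx":-1.1,"ty":-0.14,"tz":0,"ax":0,"ay":0,"az":-5,"jaw":0},{"tx":-1.14,"ty":-0.14,"tz":0,"ax":0,"ay":0,"az":-5,"jaw":0},{"tx":-1.14,"ty":-0.14,"tz":0,"ax":0,"ay":0,"az":-5,"jaw":0},{"tx":-1.14,"ty":-0.14,"tz":0,"ax":0,"ay":0,"az":-5,"jaw":0},{"tx":-1.14,"ty":-0.14,"tz":0,"ax":0,"ay":0,"az":-5,"jaw":0},{"tx":-1.14,"ty":-0.14,"tz":0,"ax":0,"ay":0,"az":-5,"jaw":0},{"tx":-1.14,"ty":-0.14,"tz":0,"ax":0,"ay":0,"az":-5,"jaw":0},{"tx":-1.14,"ty":-0.14,"tz":0,"ax":0,"ay":0,"az":-5,"jaw":0},{"tx":-1.14,"ty":-0.14,"tz":0,"ax":0,"ay":0,"az":-5,"jaw":0}]'
cat > post.py <<'E'
from h import *
import sys
o=get_obs()
for cam in ['scene','side']:
    im,d,cal=grab(cam); A=cloud(np.ones_like(d,bool),d,cal)
    t=o['ee_pos']
    Q=A[(A[:,2]>70)&(A[:,2]<92)&(np.hypot(A[:,0]-530,A[:,1]+138)>110)&(np.hypot(A[:,0]-530,A[:,1]+138)<145)&(A[:,0]>540)]
    if len(Q): print(cam,len(Q),Q.mean(0).round(1))
    S=A[(A[:,2]>39)&(A[:,2]<52)&(np.hypot(A[:,0]-530,A[:,1]+138)<125)&(np.hypot(A[:,0]-530,A[:,1]+138)>45)&(A[:,0]>525)&(A[:,1]>-220)]
    if len(S)>20:
        v=cv2.fitLine(S[:,:2].astype(np.float32),cv2.DIST_HUBER,0,.01,.01).ravel(); print(' strap',len(S),np.degrees(np.arctan(v[1]/v[0])),v[2:],S[:,2].mean())
    cv2.imwrite('pics/%s_%s.png'%(sys.argv[1],cam),im[...,::-1])
rel(o['ee_pos'])
E
python3 post.py p1
```

```text
t: 4.18
ee_pos: [638.3, -216.2, 62.2]
orientation: [-1.693, 2.645, -0.003]
ft_force: [0.3, 1.0, 0.2]
width: 0.4
t: 5.3
ee_pos: [659.0, -117.4, 62.6]
orientation: [-2.579, 1.792, -0.005]
ft_force: [-0.1, -0.5, 0.3]
width: 0.3
scene 81 [ 666.9 -118.4   81. ]
side 191 [ 652.9 -117.3   80.8]
 strap 498 15.622739 [ 611.91504 -115.67164] 46.48958629200399
t 5.4 pos [ 658.5 -116.8   62.3] alpha -69.7 zaxis [ 0.002 -0.    -1.   ] w 0.3 f [ 0.5 -0.2  0.5]
cm in tool: [ 0.08 -0.03 -0.03]
```

View pics/p1_scene.png

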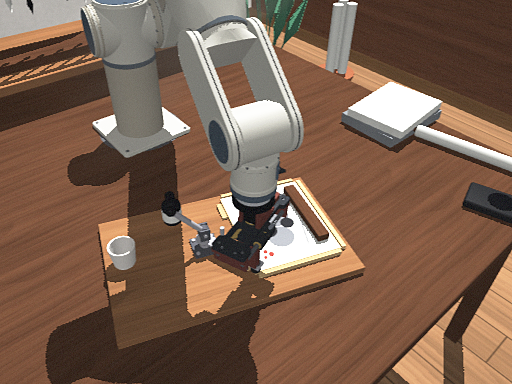

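The strap is swinging with the finger at about 19° world, and nothing else has been touched. I continue in the same way.

```bash
python3 -m inch '[{"tx":-1.14,"ty":-0.14,"tz":0,"ax":0,"ay":0,"az":-5,"jaw":0},{"tx":-1.14,"ty":-0.14,"tz":0,"ax":0,"ay":0,"az":-5,"jaw":0},{"tx":-1.14,"ty":-0.14,"tz":0,"ax":0,"ay":0,"az":-5,"jaw":0},{"tx":-1.14,"ty":-0.14,"tz":0,"ax":0,"ay":0,"az":-5,"jaw":0},{"tx":-1.14,"ty":-0.14,"tz":0,"ax":0,"ay":0,"az":-5,"jaw":0},{"tx":-1.14,"ty":-0.14,"tz":0,"ax":0,"ay":0,"az":-5,"jaw":0},{"tx":-1.14,"ty":-0.14,"tz":0,"ax":0,"ay":0,"az":-5,"jaw":0},{"tx":-1.14,"ty":-0.14,"tz":0,"ax":0,"ay":0,"az":-5,"jaw":0},{"tx":-1.14,"ty":-0.14,"tz":0,"ax":0,"ay":0,"az":-5,"jaw":0},{"tx":0,"ty":0,"tz":0,"ax":0,"ay":0,"az":0,"jaw":0}]'
python3 post.py p2
```

```text
t: 6.65
ee_pos: [602.5, -33.5, 61.6]
orientation: [-3.068, 0.677, -0.002]
ft_force: [-0.4, 0.1, 0.1]
width: 0.5
scene 21 [596.6 -43.2  80.2]
 strap 336 61.34358 [568.96136 -66.35473] 48.33901059839468
side 169 [593.3 -36.3  80.8]
 strap 403 61.317486 [567.84076  -63.743446] 46.90794233285346
t 6.75 pos [603.1 -34.   61.4] alpha -24.9 zaxis [ 0.001 -0.    -1.   ] w 0.3 f [-0.4 -0.3 -0.1]
cm in tool: [-0.07 -0.02 -0.02]
```

```bash
python3 -m inch '[{"tx":-0.5,"ty":-0.05,"tz":0,"ax":0,"ay":0,"az":-2.5,"jaw":0},{"tx":-0.4,"ty":-0.05,"tz":0,"ax":0,"ay":0,"az":-2,"jaw":0},{"tx":0,"ty":0,"tz":0,"ax":0,"ay":0,"az":0,"jaw":0}]'
python3 -m inch '[{"tx":-0.2,"ty":0,"tz":0,"ax":0,"ay":0,"az":0,"jaw":0},{"tx":0,"ty":0,"tz":0,"ax":0,"ay":0,"az":0,"jaw":0}]'
python3 -m inch '[{"tx":-0.2,"ty":0,"tz":0,"ax":0,"ay":0,"az":0,"jaw":0},{"tx":0,"ty":0,"tz":0,"ax":0,"ay":0,"az":0,"jaw":0}]'
python3 post.py p3
```

```text
t: 7.12
ee_pos: [594.5, -29.4, 60.8]
orientation: [-3.092, 0.555, -0.0]
ft_force: [0.0, -1.2, -0.2]
width: 0.5
t: 7.38
ee_pos: [592.5, -28.6, 60.6]
orientation: [3.092, -0.554, -0.0]
ft_force: [0.5, 0.6, 0.1]
width: 0.5
t: 7.62
ee_pos: [590.5, -27.9, 60.7]
orientation: [3.092, -0.554, -0.0]
ft_force: [-0.1, 0.4, -0.4]
width: 0.7
scene 37 [591.3 -38.9  81.5]
 strap 325 66.98098 [561.5306   -62.821823] 48.488480196723245
side 170 [581.9 -31.1  80.6]
 strap 411 66.85193 [560.1525   -60.409855] 46.86315307791805
t 7.72 pos [590.5 -27.9  60.7] alpha -20.3 zaxis [-0. -0. -1.] w 0.4 f [ 0.4  0.6 -0. ]
cm in tool: [-0.01  0.    0.  ]
```

```bash
for i in 1; do python3 -m inch '[{"tx":-0.2,"ty":0,"tz":0,"ax":0,"ay":0,"az":0,"jaw":0},{"tx":-0.2,"ty":0,"tz":0,"ax":0,"ay":0,"az":0,"jaw":0},{"tx":0,"ty":0,"tz":0,"ax":0,"ay":0,"az":0,"jaw":0}]'; done
python3 -m inch '[{"tx":-0.2,"ty":0,"tz":0,"ax":0,"ay":0,"az":0,"jaw":0},{"tx":0,"ty":0,"tz":0,"ax":0,"ay":0,"az":0,"jaw":0}]'
python3 -m inch '[{"tx":-0.15,"ty":0,"tz":0,"ax":0,"ay":0,"az":0,"jaw":0},{"tx":0,"ty":0,"tz":0,"ax":0,"ay":0,"az":0,"jaw":0}]'
python3 post.py p4
```

```text
t: 8.1
ee_pos: [586.7, -26.4, 60.7]
orientation: [-3.092, 0.554, 0.0]
ft_force: [0.3, -0.0, 0.7]
width: 0.5
t: 8.35
ee_pos: [585.4, -25.9, 60.9]
orientation: [3.092, -0.554, 0.002]
ft_force: [1.9, -0.9, 0.8]
width: 0.3
t: 8.6
ee_pos: [584.2, -25.4, 60.9]
orientation: [-3.092, 0.554, -0.002]
ft_force: [3.8, -2.1, -0.6]
width: 0.5
scene 40 [585.2 -36.4  80.8]
 strap 322 67.36951 [558.4953   -61.318035] 48.42408444396676
side 161 [576.6 -29.1  80.6]
 strap 405 70.07382 [556.44714 -59.87204] 46.71316747941444
t 8.7 pos [584.2 -25.4  60.9] alpha -20.3 zaxis [ 0.001 -0.    -1.   ] w 0.6 f [ 4.7 -1.6 -0.1]
cm in tool: [ 0.01 -0.   -0.  ]
```

Contact force has risen to about 5 N and the strap lies at 70°, which is the board's +y, so it is at the stop. I press once more, back off, rise, and look.

```bash
python3 -m inch '[{"tx":-0.15,"ty":0,"tz":0,"ax":0,"ay":0,"az":0,"jaw":0},{"tx":0,"ty":0,"tz":0,"ax":0,"ay":0,"az":0,"jaw":0}]'
python3 -m inch '[{"tx":1,"ty":0,"tz":0,"ax":0,"ay":0,"az":0,"jaw":0},{"tx":2,"ty":0,"tz":0,"ax":0,"ay":0,"az":0,"jaw":0},{"tx":0,"ty":0,"tz":-4,"ax":0,"ay":0,"az":0,"jaw":0},{"tx":0,"ty":0,"tz":-5,"ax":0,"ay":0,"az":0,"jaw":0},{"tx":0,"ty":0,"tz":-4,"ax":0,"ay":0,"az":0,"jaw":0},{"tx":0,"ty":0,"tz":0,"ax":0,"ay":0,"az":0,"jaw":0}]'
python3 post.py p5
python3 - <<'E'
from h import *
from scipy.optimize import least_squares
for cam in ['scene','side']:
    im,d,cal=grab(cam); A=cloud(np.ones_like(d,bool),d,cal)
    K=A[(A[:,2]>132)&(np.hypot(A[:,0]-509,A[:,1]+197)<22)]
    s=least_squares(lambda c:np.linalg.norm(K-c,axis=1)-11,[509,-197,144],loss='soft_l1').x;print(cam,'knob',len(K),s.round(1))
rel([508,-197,185])
E
```

```text
t: 8.95
ee_pos: [583.0, -24.9, 61.0]
orientation: [-3.092, 0.554, -0.003]
ft_force: [5.1, -1.9, -0.4]
width: 0.3
t: 9.7
ee_pos: [611.6, -35.2, 193.6]
orientation: [-3.092, 0.554, -0.006]
ft_force: [-0.2, -1.2, -0.7]
width: 0.6
scene 69 [574.9 -20.3  81.7]
 strap 329 67.1944 [560.37537 -59.85202] 48.44191034693489
side 75 [572.  -21.5  80.3]
 strap 406 68.02288 [558.1608  -59.26689] 46.76051926970578
t 9.8 pos [609.4 -35.1 190. ] alpha -20.3 zaxis [-0.002  0.    -1.   ] w 0.3 f [-0.4  0.4  0.4]
cm in tool: [ 0.21 -0.06 -0.36]
scene knob 123 [ 508.3 -198.   144.5]
side knob 196 [ 508.2 -199.1  142.6]
t 9.9 pos [608.9 -35.  188.8] alpha -20.3 zaxis [-0.004  0.    -1.   ] w 0.6 f [ 0.1 -0.3 -0.1]
cm in tool: [-3.84 18.69  0.42]
```

View pics/p5_side.png

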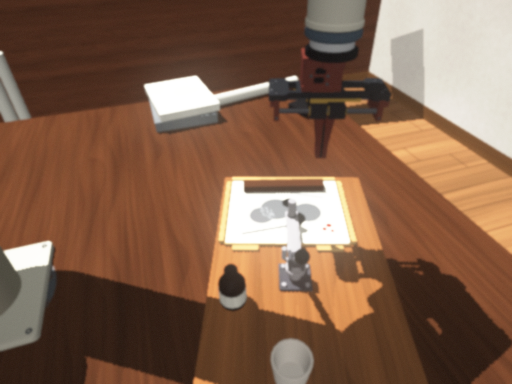

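The strap lies over the panel, with its post at pixel (288,203). The pin gap isn't resolved at this scale, so I'll take a closer composite.

```bash
python3 - <<'E'
from h import *
s=cv2.imread('pics/p5_side.png')[180:300,240:340]; c=cv2.imread('pics/p5_scene.png')[190:270,180:280]
w=grab('wrist')[0][...,::-1]
z=lambda i,W,H:cv2.resize(i,(W,H),interpolation=cv2.INTER_CUBIC)
cv2.imwrite('pics/c.png',np.vstack([np.hstack([z(s,350,300),z(c,450,300)]),np.hstack([z(w,400,300),np.zeros((300,400,3),np.uint8)])]))
E
```

```text
(no output)
```

View pics/c.png

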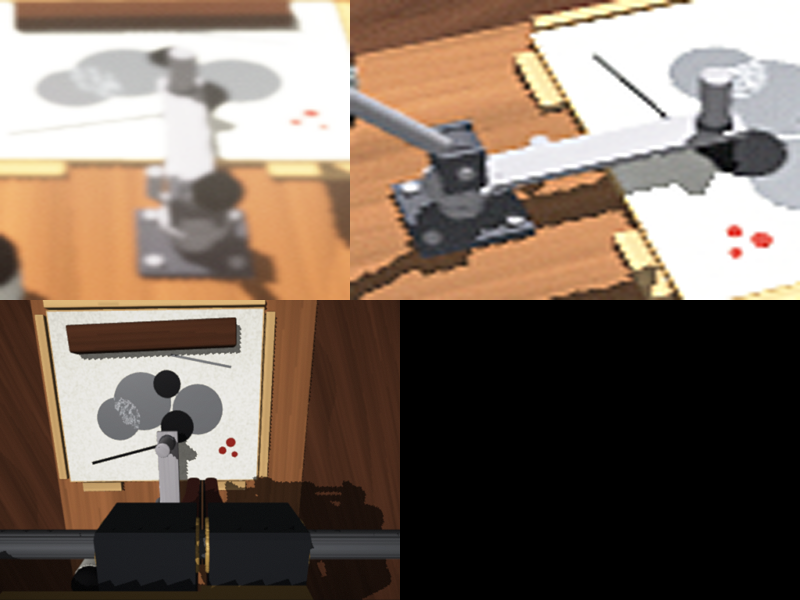

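The pin shows right against the strap's edge in both crops. I'll check the angle numerically with the wrist cloud, comparing strap axis to panel axis.

```bash
python3 - <<'E'
from h import *
im,d,cal=grab('wrist'); A=cloud(np.ones_like(d,bool),d,cal)
def rect(P):return cv2.minAreaRect(P[:,:2].astype(np.float32))
S=A[(abs(A[:,2]-48)<4)&(abs(A[:,0]-560)<35)&(A[:,1]>-110)&(A[:,1]<5)]
print('z',np.median(S[:,2]),len(S),rect(S))
T=A[(A[:,2]>82)&(A[:,2]<92)&(abs(A[:,0]-573)<25)&(abs(A[:,1]+16)<25)];print('post',T.mean(0),len(T))
m=masks_of('wrist','panel')[0]; P=cloud(m['pixels'],d,cal);P=P[abs(P[:,2]-26)<4];print('panel',rect(P))
m=masks_of('wrist','paperweight')[0]; P=cloud(m['pixels'],d,cal);P=P[abs(P[:,2]-44)<4];print('pw',rect(P))
E
```

```text
z 47.74907518716668 1944 ((562.0353393554688, -45.23944091796875), (86.66817474365234, 24.271190643310547), 70.16716003417969)
post [572.78333679 -16.27295319  85.53936149] 311
panel ((577.5104370117188, 28.443687438964844), (201.6589813232422, 240.3714599609375), 70.4747085571289)
pw ((599.5545654296875, 95.79533386230469), (28.436199188232422, 179.30291748046875), 72.07423400878906)
```

The strap axis is at 70.2° and the panel axis at 70.5°, so the strap is closed. Now I move above the knob.

```bash
python3 -m inch '[{"tx":-0.95,"ty":4.65,"tz":0,"ax":0,"ay":0,"az":0,"jaw":0},{"tx":-0.95,"ty":4.65,"tz":0,"ax":0,"ay":0,"az":0,"jaw":0},{"tx":-0.95,"ty":4.65,"tz":0,"ax":0,"ay":0,"az":0,"jaw":0},{"tx":-0.95,"ty":4.65,"tz":0,"ax":0,"ay":0,"az":0,"jaw":0},{"tx":0,"ty":0,"tz":0,"ax":0,"ay":0,"az":0,"jaw":0},{"tx":0,"ty":0,"tz":0,"ax":0,"ay":0,"az":0,"jaw":0}]'
python3 -c "
from h import *
rel([508.8,-195.2,159])"
```

```text
t: 10.85
ee_pos: [510.4, -196.2, 190.5]
orientation: [-3.092, 0.555, 0.0]
ft_force: [-0.4, 0.5, 1.2]
width: 0.6
t 10.85 pos [ 510.4 -196.2  190.5] alpha -20.3 zaxis [-0.  0. -1.] w 0.6 f [-0.4  0.5  1.2]
cm in tool: [-0.18 -0.04  3.15]
```

```bash
python3 -m inch '[{"tx":-0.18,"ty":-0.05,"tz":1.5,"ax":0,"ay":0,"az":0,"jaw":0},{"tx":0,"ty":0,"tz":1.5,"ax":0,"ay":0,"az":0,"jaw":0},{"tx":0,"ty":0,"tz":0.4,"ax":0,"ay":0,"az":0,"jaw":0},{"tx":0,"ty":0,"tz":0.2,"ax":0,"ay":0,"az":0,"jaw":0}]'
python3 -m inch '[{"tx":0,"ty":0.78,"tz":0.7,"ax":0,"ay":0,"az":0,"jaw":0},{"tx":0,"ty":0.59,"tz":0.64,"ax":0,"ay":0,"az":0,"jaw":0},{"tx":0,"ty":0.53,"tz":0.69,"ax":0,"ay":0,"az":0,"jaw":0},{"tx":0,"ty":0.47,"tz":0.74,"ax":0,"ay":0,"az":0,"jaw":0}]'
python3 -m inch '[{"tx":0,"ty":0.4,"tz":0.77,"ax":0,"ay":0,"az":0,"jaw":0},{"tx":0,"ty":0.34,"tz":0.81,"ax":0,"ay":0,"az":0,"jaw":0},{"tx":0,"ty":0.26,"tz":0.83,"ax":0,"ay":0,"az":0,"jaw":0}]'
python3 post.py p6
```

```text
t: 11.35
ee_pos: [507.7, -195.0, 154.1]
orientation: [3.093, -0.552, -0.004]
ft_force: [-5.9, -1.7, 7.9]
width: 0.4
t: 11.85
ee_pos: [500.9, -218.7, 127.6]
orientation: [3.091, -0.553, 0.002]
ft_force: [-2.6, -3.8, 4.7]
width: 0.2
t: 12.22
ee_pos: [497.3, -227.2, 102.5]
orientation: [3.092, -0.554, 0.001]
ft_force: [-0.2, -1.9, 2.1]
width: 0.7
scene 62 [574.7 -20.   79.5]
 strap 344 66.811035 [560.3748  -58.34089] 44.83536569994191
t 12.32 pos [ 496.4 -226.6  101.7] alpha -20.3 zaxis [-0.001  0.001 -1.   ] w 0.3 f [ 0.3 -0.2 -0.8]
cm in tool: [ 0.11  0.03 -0.08]
```

View pics/p6_side.png

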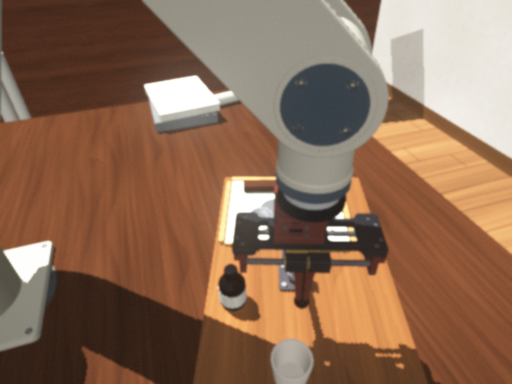

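The fingertip is on the ball at about pixel (302,300) and the lever is going down. I continue to the stop.

```bash
python3 -m inch '[{"tx":0,"ty":0.19,"tz":0.85,"ax":0,"ay":0,"az":0,"jaw":0},{"tx":0,"ty":0.11,"tz":0.87,"ax":0,"ay":0,"az":0,"jaw":0},{"tx":0,"ty":0.04,"tz":0.6,"ax":0,"ay":0,"az":0,"jaw":0},{"tx":0,"ty":0,"tz":0,"ax":0,"ay":0,"az":0,"jaw":0}]'
python3 -m inch '[{"tx":0,"ty":0,"tz":0.2,"ax":0,"ay":0,"az":0,"jaw":0},{"tx":0,"ty":0,"tz":0,"ax":0,"ay":0,"az":0,"jaw":0}]'
python3 -m inch '[{"tx":0,"ty":0,"tz":0.2,"ax":0,"ay":0,"az":0,"jaw":0},{"tx":0,"ty":0,"tz":0,"ax":0,"ay":0,"az":0,"jaw":0}]'
```

```text
t: 12.82
ee_pos: [495.4, -229.7, 78.9]
orientation: [-3.092, 0.554, 0.002]
ft_force: [-0.5, 0.7, -0.8]
width: 0.4
t: 13.08
ee_pos: [495.7, -230.0, 77.6]
orientation: [-3.092, 0.554, 0.0]
ft_force: [-0.6, 1.0, -0.4]
width: 0.3
t: 13.32
ee_pos: [495.9, -230.1, 76.5]
orientation: [3.092, -0.554, 0.0]
ft_force: [-3.0, 1.8, 9.8]
width: 0.5
```

```bash
python3 -m inch '[{"tx":0,"ty":0,"tz":0.15,"ax":0,"ay":0,"az":0,"jaw":0},{"tx":0,"ty":0,"tz":0,"ax":0,"ay":0,"az":0,"jaw":0}]'
python3 -m inch '[{"tx":0,"ty":0,"tz":0.1,"ax":0,"ay":0,"az":0,"jaw":0},{"tx":0,"ty":0,"tz":0,"ax":0,"ay":0,"az":0,"jaw":0}]'
```

```text
t: 13.58
ee_pos: [496.0, -230.2, 76.0]
orientation: [3.092, -0.554, 0.001]
ft_force: [-4.9, 2.1, 19.7]
width: 0.2
t: 13.82
ee_pos: [496.1, -230.2, 75.7]
orientation: [3.092, -0.554, 0.002]
ft_force: [-7.3, 3.4, 27.6]
width: 0.5
```

The lever is at a hard stop: 28 N, with the tip at z 76. Now I retreat straight up, clear the view, and check.

```bash
python3 -m inch '[{"tx":0,"ty":0,"tz":-0.5,"ax":0,"ay":0,"az":0,"jaw":0},{"tx":0,"ty":0,"tz":-2,"ax":0,"ay":0,"az":0,"jaw":0},{"tx":0,"ty":0,"tz":-4,"ax":0,"ay":0,"az":0,"jaw":0},{"tx":0,"ty":0,"tz":-5,"ax":0,"ay":0,"az":0,"jaw":0},{"tx":0,"ty":4,"tz":-2,"ax":0,"ay":0,"az":0,"jaw":0},{"tx":0,"ty":5,"tz":0,"ax":0,"ay":0,"az":0,"jaw":0},{"tx":0,"ty":5,"tz":0,"ax":0,"ay":0,"az":0,"jaw":0},{"tx":0,"ty":3,"tz":0,"ax":0,"ay":0,"az":0,"jaw":0},{"tx":0,"ty":0,"tz":0,"ax":0,"ay":0,"az":0,"jaw":0},{"tx":0,"ty":0,"tz":0,"ax":0,"ay":0,"az":0,"jaw":0}]'
python3 post.py p7
python3 - <<'E'
from h import *
from scipy.optimize import least_squares
s=[]
for cam in ['scene','side','wrist']:
    im,d,cal=grab(cam); A=cloud(np.ones_like(d,bool),d,cal); s.append(im)
    K=A[(A[:,2]>60)&(A[:,2]<90)&(np.hypot(A[:,0]-495,A[:,1]+232)<16)]
    if len(K)>10: print(cam,'knob',len(K),least_squares(lambda c:np.linalg.norm(K-c,axis=1)-11,[495,-232,66],loss='soft_l1').x.round(1))
    P=A[(A[:,2]>76)&(A[:,2]<90)&(np.hypot(A[:,0]-573,A[:,1]+16)<20)]; print(cam,'post',len(P),P.mean(0).round(1),P[:,2].max())
    for th in ['panel','paperweight','ink_bottle','water_cup']:
        m=masks_of(cam,th)
        if m:
            P=cloud(m[0]['pixels'],d,cal); print(th,np.median(P,0).round(), (cv2.minAreaRect(P[abs(P[:,2]-26)<4][:,:2].astype(np.float32)) if th=='panel' else ''))
z=lambda i,W,H:cv2.resize(i[...,::-1],(W,H),interpolation=cv2.INTER_CUBIC)
cv2.imwrite('pics/f.png',np.vstack([np.hstack([z(s[0],400,300),z(s[1],400,300)]),np.hstack([z(s[0][180:290,100:260],400,300),z(s[1][180:310,220:380],400,300)])]))
E
```

```text
t: 15.08
ee_pos: [436.7, -388.8, 207.9]
orientation: [-3.092, 0.554, 0.001]
ft_force: [-0.0, 0.4, -1.5]
width: 0.7
scene 53 [574.6 -19.8  78.6]
 strap 337 66.45389 [560.5125   -57.733208] 43.527994396776656
t 15.18 pos [ 437.1 -388.5  208. ] alpha -20.2 zaxis [-0.  0. -1.] w 0.2 f [-0.3 -0.1 -0. ]
cm in tool: [-0.02  0.05  0.02]
scene knob 112 [ 495.4 -232.8   67.4]
scene post 38 [574.  -19.5  80.8] 84.1558499186615
panel [596.  12.  27.] ((576.9259033203125, 28.000221252441406), (205.73135375976562, 247.79623413085938), 70.66027069091797)
paperweight [608.  88.  44.] 
ink_bottle [ 426. -156.   63.] 
water_cup [ 456. -293.   53.] <stdin>:8: RuntimeWarning: Mean of empty slice.
  ret = um.true_divide(
Traceback (most recent call last):
ValueError: zero-size array to reduction operation maximum which has no identity
```

View pics/p7_scene.png

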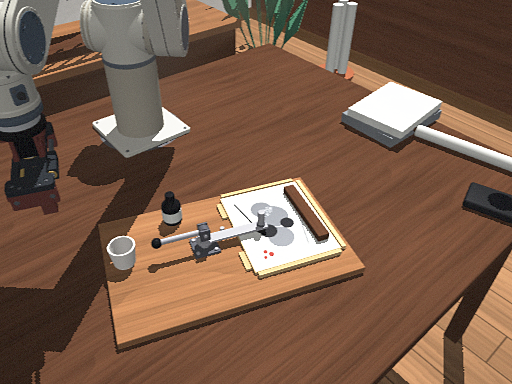

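The lever is level (knob at pixel (157,243)) and in line with the strap over the panel (post at (261,218)). Bottle, cup, paperweight and panel are where they were, and the arm is clear, so I hand in.

```bash
python3 -c "
from workcell import ctrl
print(ctrl.close_job())"
```

```text
the job is handed in; nothing more can be done
None
```

The panel is clamped and the job was handed in at about 15 s on the robot's clock. I pushed the strap round with the outside of the closed fingers until it met its stop pin, then pushed the cam lever down to its stop.

**Strap:** after the push, the wrist camera put it at 70.2° against 70.5° for the panel, so it is closed. The force at the stop rose to about 5 N. Rough strap-line fits from the scene and side cameras gave 66–70°. I trusted the wrist view and the pin, which shows right against the strap's edge.

**Lever:** it reached a hard stop at about 28 N downward with the fingertip at z 76 mm. Seen afterwards from the scene camera, the knob is at z 67 mm (nominal 66). The strap is about 5 mm lower than before, as expected with the foot pressing on the panel. I did not see the foot's contact directly.

**Other things:** the panel, paperweight, ink bottle and water cup read where they were to within a few mm. The arm was clear and touching nothing at hand-in.

**Checks and calls that failed:**
- The first two move calls were refused for missing fields, and nothing moved.
- The last numeric check stopped part-way, when the side camera found no points on the push post. The final readings are therefore from the scene camera only.

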